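# Chuck the ball master in the roundness tester's lever collet

### The arm

A 6-joint arm with a two-finger parallel gripper is mounted at the origin on the work surface. World frame = base frame: x ahead of the robot, y to its left, z up, the work surface at z = 0. Lengths are in m, angles in rad, forces in N, time in s.
With the tool pointing down it reaches from about 0.275 to 0.875 m from the base axis. Payload 12.5 kg.
Tool frame: the origin (TCP) lies at the centre of the arm's flange, where the gripper is bolted on; the fingertips stand 173 mm ahead of it and the grasp point (between the pads) lies 155 mm ahead of it (arm.pinch_z is the distance from the TCP to the grasp point, in m); z points along the fingers, y is the line along which they close (so a half turn about z gives the same grasp; the last joint's range is limited). The gripper opens to 85 mm and grips with 20 to 120 N. Pads are 22 mm wide; open, the fingers measure 114 mm over their backs; the gripper's body (76 mm by 85 mm) begins 54 mm behind the grasp point. The pads swing forward as they close: fully open they stand 13 mm farther back than shut.
Start: joints at [1.259, 0.351, 1.652, -0, 1.139, -0.085], TCP at [0.124, 0.536, 0.405] pointing down, gripper open.
Joint ranges: [-2.75, 2.75], [-0.79, 2.1], [0.01, 2.65], [-1.57, 4.71], [0.07, 3.14], [-2.87, 2.87]. Speed limits (rad/s): [2.22, 2.22, 2.79, 3.14, 3.14, 3.14].

### API

Orientations are given as a 3x3 rotation matrix whose columns are the frame's x, y, z axes.
In Python, from workcell import arm, optics gives the robot as it stands. The module is installed in compiled form; this text tells all that it offers.
- The arm moves only by the tool play_rows, never from a script. Its argument "deltas" is one flat list of numbers, 4 for each row, row after row: the shift along the tool's x, y, z in units of 0.5 m (1.0 is 0.5 m), then the turn about the tool's z in units of 60 degrees (1.0 is 60 degrees). A call has 1 to 5 rows; each row shifts and turns the commanded pose from where the row before left it, along the tool's axes as they then stand; what a row does not reach is not made up. A row lasts 1/8 s, in which the tool goes at most 62.5 mm and 10.7 degrees, less where a joint would pass 70% of its speed; a pose out of reach is approached as far as the arm can. A call with a number of a shift or a turn outside -1 to 1 is refused whole. A call with a gripper value outside its range is refused whole. "gripper" is the finger opening in mm, from 0 to 85.4, set as the call begins (left out, the last holds). The fingers move at their own pace and stop on an object; "squeeze" is the grip in N (left out, the last holds). Time passes only in rows, so rows that do not move let the fingers close. It gives the time, the measured TCP pose, the force, the opening and the grip force at its end, in the units of the state.
- arm.get_obs(): the state, without advancing time (a new reading comes with each control period).
- optics.grab_frame(name): name is "side" or "top"; returns the picture (480x640x3 uint8, red, green, blue); there is no depth.
- optics.calibration(name): a dict with "fx", "fy", "cx", "cy" (pixels), "xyz" and "orientation" of the camera in the world. Camera axes: x right, y up, looking along -z (the intrinsics and any distortion apply to the point x, -y, -z); pixel columns grow to the right and rows downward; lengths in m; the calibration is good to about 2 mm. A picture is of the moment at which its call begins. calibration takes no time and is no camera call.
- arm.close_job(): hands the job in; it is judged then, once.
The state is a dict: "time_s": time; "qpos": joint angles; "dq": joint speeds; "joint_efforts": joint torques, N m; "ee_pos": TCP position; "tool_rot": TCP orientation; "wrist_force": force on the tool from outside, world axes, zero at the start; "moment": the same for the moment, N m; "finger_gap": opening from 0.0 (shut) to 1.0 (fully open); "gripper_force": force on a finger pad.
Only numpy, scipy, OpenCV 4.12 (cv2) and the standard library are available. Lean on these libraries where they do the work, as an engineer would, in place of code of your own. Each camera call takes 0.05 s, during which the arm holds its last target. There are 200 camera calls.

### The job

Take the ball-ended master from the wooden stand without touching its polished ball, and set its shank in the open collet on the turntable so that its flange sits fully home on the collet face. Let go of it, then swing the closing lever round clockwise (seen from above) until the collet grips the shank firmly: feel for it, and do not force the lever. Leave the other masters in the stand and the other things on the bench where they are, and come away clear.

Things in the scene. Friction and masses are not known exactly. Their poses are not given: they have to be found in the camera images.
- master_grip (a point): Ball-ended master, a 120 g steel pin upright in one hole of the stand (which one varies). Upward: 12 mm shank, 30 mm long with 3 mm chamfered foot; flange 26 mm wide, 5 thick; knurled grip 16 mm thick, 36 long; 6 mm neck; ball. This point: on the axis at the grip, 26 mm above the flange's underside. z points up the pin. All three masters share shank, flange and grip; the tops differ.
- ball: The polished ball on top of the ball-ended master, 14 mm in diameter, not to be touched by the robot. Origin at its centre, 30.5 mm above the point master_grip.
- plug_grip (a point): Bystander in the stand: master topped by a plain flat-ended cylinder, 15 mm in diameter, 30 mm high. This point: on its axis, 26 mm above its flange's underside.
- dome_grip (a point): Bystander in the stand: master topped by a broad dome, 30 mm in diameter, 18 mm high. This point: on its axis, 26 mm above its flange's underside.
- stand: Fixed wooden stand: block 60 mm (x) by 176 mm (y), 42 mm high, with three holes of 14 mm diameter, 36 mm deep, in a row along its y axis, 58 mm apart, one in the middle. The masters' flanges rest on its top. Origin at the centre of its underside.
- turntable: Locked turntable of the tester, fixed: round face 220 mm in diameter, 100 mm above the bench; four knobs on its drum reach 134 mm from its axis, at 26 to 66 mm height. The collet chuck is bolted on its centre. Origin on the axis, at bench level.
- collet_mouth (a point): Centre of the collet's flat face, 150 mm above the bench; z up. Three jaws, slit face 36 mm wide; open bore 13.5 to 16.5 mm, chamfered mouth wider by 3.5 mm, deeper than the shank. The two rings round it (closing nut, lever ring) are 60 mm wide and no higher than the face. Home: the flange rests on this face, master_grip is 26 mm straight above this point.
- lever_grip (a point): Point on the axis of the closing lever's black handle, 70 mm from the collet's axis and 12 mm above the collet face; x axis level, radially outwards. Handle 12 to 17 mm thick, from 50 to 90 mm from the collet's axis, rising outwards at 26 degrees from 2 to 22 mm above the face; inwards of it a 10 mm steel arm.
- lever: The closing lever with its ring; origin on the collet's axis at the face. Clockwise from above closes the jaws; it stays where it is left. Push at lever_grip: 1 to 3 N in its free play, 5 to 8 N once its dog drives the nut, then climbing by about 0.8 N per mm when the jaws meet the shank. 10 to 14 N steady is a firm grip, over 16 N bruises the shank. Travel differs each time, 10 to 75 degrees: feel for it.
- jaw0: One of the three collet jaws, 22 mm deep; slides a few mm radially. Origin about on the collet's axis, at the face; x points outwards.
- jaw1: The second collet jaw, 120 degrees on from jaw0.
- jaw2: The third collet jaw, 240 degrees on from jaw0.
- ring_gauge: Bystander: steel ring gauge lying on the bench, 62 mm in diameter, 20 mm high. Origin at the centre of its underside.
- stylus_case: Bystander: small black and grey stylus case on the bench, 60 by 105 by 27 mm. Origin at the centre of its underside.
Things that resemble listed ones, but are neither listed nor needed, are in the scene too. Leave any green look-alike of the part that bears master_grip alone.

How it is judged:
By the outcome, as a careful person would: the job done as asked, in the order asked, and still so for the second after the job is handed in, with the robot touching nothing.
It also fails if it takes over 67 s, if anything falls off the work surface, if the arm or the gripper's body presses on something with over 40 N, if the wrist force passes 120 N, or if a joint passes its speed limit or range.

## Working session

There is one attempt and no reset: what is moved stays moved. The work goes in short steps, Python scripts to look and compute and a tool call to move; the robot and the scene stay as the last step left them, time stands still between calls to the robot, and variables do not carry over. Pictures are saved under pics/ and viewed, at most 10 in all, crops included, and the job is handed in when it is done.

Besides the shell and the picture viewer there is one more tool, called after "Request:" by a JSON object that holds its "method" and its "body". play_rows: Moves the arm, as the interface text tells. Its arguments: {"type":"object","properties":{"deltas":{"type":"array"},"gripper":{"type":"number"},"squeeze":{"type":"number"}},"required":["deltas"]}

```bash
mkdir -p pics
python3 - <<'E'
from workcell import arm, optics
import cv2
for n in("side","top"):
    im=optics.grab_frame(n); cv2.imwrite(f"pics/{n}0.png",im[:,:,::-1]); print(n,optics.calibration(n))
o=arm.get_obs(); print(o, arm.pinch_z)
E
```

```text
side {'fx': 475.6791732249513, 'fy': 475.6791732249513, 'cx': 320.11960226244986, 'cy': 232.43868289644752, 'xyz': array([ 0.16031066, -0.58318864,  0.64723058]), 'orientation': array([[ 0.78307931,  0.37019743, -0.49974058],
       [-0.62161607,  0.49109125, -0.61026457],
       [ 0.01949985,  0.78853234,  0.61468407]])}
top {'fx': 491.1289356479427, 'fy': 491.1289356479427, 'cx': 320.9330810933288, 'cy': 249.99343944578746, 'xyz': array([ 0.43255061, -0.02949653,  1.16650431]), 'orientation': array([[ 0.02873579,  0.98965486, -0.14056144],
       [-0.99942179,  0.03100239,  0.01396184],
       [ 0.01817515,  0.14007896,  0.98997351]])}
{'time_s': 0.1, 'qpos': array([ 1.25938969e+00,  3.51180533e-01,  1.65234935e+00,  4.29598671e-05,
        1.13911101e+00, -8.45960008e-02]), 'dq': array([ 0.00056037, -0.00202873, -0.00273962,  0.00024482, -0.00107266,
        0.00097453]), 'joint_efforts': array([ 1.85211749e-03, -5.06835043e+01, -2.91875786e+01,  1.19848801e-05,
        2.66048482e-03, -1.32704054e-05]), 'ee_pos': array([0.12361329, 0.53581138, 0.40421725]), 'tool_rot': array([[-9.74384475e-01,  2.24888341e-01, -3.58319987e-04],
       [ 2.24888590e-01,  9.74383985e-01, -9.85865846e-04],
       [ 1.27431523e-04, -1.04119445e-03, -9.99999450e-01]]), 'wrist_force': array([ 0.16191484,  0.56461973, -0.27351871]), 'moment': array([-0.01012787,  0.01372477, -0.05202457]), 'gripper_force': 0.0, 'finger_gap': 1.0030492141226648} 0.1547
```

View pics/side0.png

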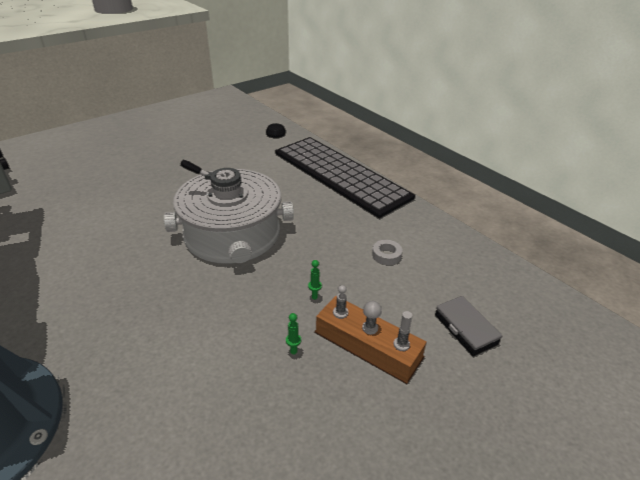

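View pics/top0.png

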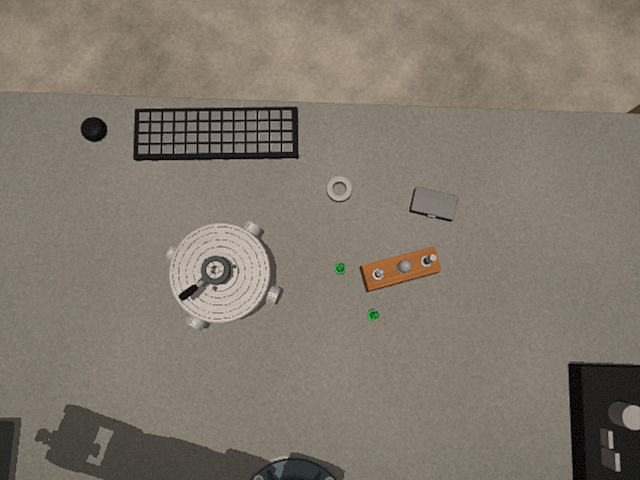

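The side view shows the ball master in the stand's left hole (ball ≈342,290), the dome in the middle (372,312) and the plug on the right (405,325). The collet is at about (226,178), with its lever handle pointing away to the left (190,166). In the top view the ball master is at about (378,273), the collet at (216,269) and the handle at (188,293). Next I'll enlarge these areas.

Run:
```python
import cv2,numpy as np
s=cv2.imread("pics/side0.png");t=cv2.imread("pics/top0.png")
def c(im,x,y,w,h): return cv2.resize(im[y:y+h,x:x+w],(400,300),interpolation=cv2.INTER_CUBIC)
m=np.vstack([np.hstack([c(s,310,270,120,90),c(s,170,145,80,60)]),np.hstack([c(t,330,235,120,90),c(t,165,240,80,60)])])
cv2.imwrite("pics/m0.png",m)
```

```text
(no output)
```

View pics/m0.png

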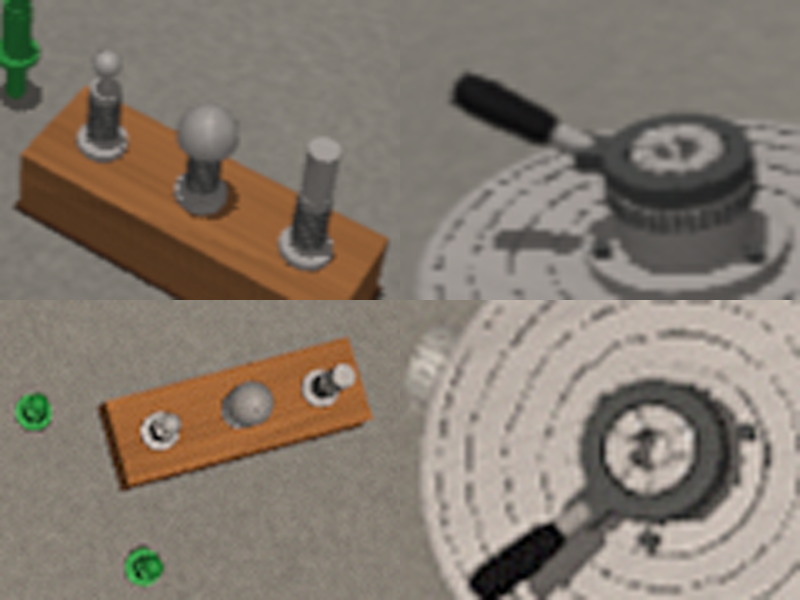

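```bash
cat > h.py <<'E'
import numpy as np,cv2
from workcell import arm,optics
def ray(n,u,v):
    c=optics.calibration(n); d=np.array([(u-c["cx"])/c["fx"],-(v-c["cy"])/c["fy"],-1.])
    d=np.asarray(c["orientation"])@d; return np.asarray(c["xyz"]),d/np.linalg.norm(d)
def onz(n,u,v,z):
    p,d=ray(n,u,v); return p+d*(z-p[2])/d[2]
def tri(uv_s,uv_t):
    p,d=ray("side",*uv_s);q,e=ray("top",*uv_t)
    a=np.linalg.lstsq(np.c_[d,-e],q-p,rcond=None)[0]
    A,B=p+d*a[0],q+e*a[1]; return (A+B)/2,np.linalg.norm(A-B)
def proj(n,P):
    c=optics.calibration(n); q=np.asarray(c["orientation"]).T@(np.asarray(P)-c["xyz"])
    return np.array([c["cx"]-c["fx"]*q[0]/q[2],c["cy"]+c["fy"]*q[1]/q[2]])
def big(mask):
    cs,_=cv2.findContours(mask.astype(np.uint8),cv2.RETR_EXTERNAL,cv2.CHAIN_APPROX_NONE)
    return max(cs,key=cv2.contourArea)
def roi(im,x,y,w,h):
    m=np.zeros(im.shape[:2],bool); m[y:y+h,x:x+w]=1; return m
E
python3 - <<'E'
from h import *
np.set_printoptions(precision=4,suppress=True)
S=cv2.imread("pics/side0.png");T=cv2.imread("pics/top0.png")
for n,I in(("side",S),("top",T)):
    b,g,r=[I[:,:,k].astype(int) for k in range(3)]
    w=(r-b>40)&(roi(I,310,235,140,150))
    rc=cv2.minAreaRect(big(w)); print(n,"wood",rc)
    if n=="top":
        for p in cv2.boxPoints(rc): print(onz(n,*p,.042)[:2])
        C=np.array([onz(n,*p,.042)[:2] for p in cv2.boxPoints(rc)]); print(C.mean(0))
    # collet: dark lever ring + face
    x,y,w_,h_=(208,165,36,22) if n=="side" else (200,254,32,32)
    gr=I.mean(2); print(gr[y:y+h_:1,x:x+w_:1].astype(int)[:, ::1] if n=="top" else "")
print("ball",tri((341.7,288.6),(381.2,271.8)))
print("flange",onz("side",340.2,312.6,.0465),onz("top",378,274,.0465))
print("collet",tri((225.2,175),(214.6,269.2)),onz("side",225.2,175,.15),onz("top",214.6,269.2,.15))
E
```

```text
side wood ((369.08917236328125, 336.003173828125), (112.37064361572266, 45.570762634277344), 28.610462188720703)

top wood ((400.34185791015625, 268.1763000488281), (27.25353240966797, 78.63851928710938), 75.00492095947266)
[ 0.5596 -0.1337]
[ 0.6126 -0.3098]
[ 0.5516 -0.3259]
[ 0.4995 -0.151 ]
[ 0.5558 -0.2301]
[[131 114 164 ... 161 180 178]
 [116 161 183 ... 144 163 181]
 [162 182 179 ... 164 163 178]
 ...
 [142 150 119 ... 191 190 192]
 [135 115  86 ... 187 190 188]
 [111  85  69 ... 195 193 153]]
ball (array([ 0.5402, -0.1777,  0.1004]), np.float64(0.000648388124530061))
flange [ 0.5387 -0.1799  0.0465] [ 0.5401 -0.1777  0.0465]
collet (array([0.5307, 0.1755, 0.1471]), np.float64(0.0012832703171152652)) [0.5291 0.1708 0.15  ] [0.5298 0.1752 0.15  ]
```

```bash
cat >> h.py <<'E'
def rows(tgt,n,turn=0.,nturn=None,start=None,dec=4):
    """print tool-frame rows from the present pose to TCP tgt (world); turn in deg about tool z over the last nturn rows"""
    o=arm.get_obs(); R=np.array(o["tool_rot"]); p=np.array(o["ee_pos"] if start is None else start)
    nturn=nturn or n; out=[]
    for i in range(n):
        t=turn/nturn if i>=n-nturn else 0.
        s=np.round(R.T@((np.array(tgt)-p)/(n-i))/.5,dec); tt=round(t/60,4)
        out.append([*s,tt]); p=p+R@s*.5
        a=np.radians(tt*60); R=R@np.array([[np.cos(a),-np.sin(a),0],[np.sin(a),np.cos(a),0],[0,0,1]])
    for i in range(0,n,5): print([float(x) for r in out[i:i+5] for x in r])
    print("yaw y",np.degrees(np.arctan2(R[1,1],R[0,1])))
E
python3 - <<'E'
from h import *
rows([.540,-.1775,.36],15,60.2,6,dec=3)
E
```

```text
[-0.075, -0.08, 0.006, 0.0, -0.076, -0.08, 0.006, 0.0, -0.075, -0.08, 0.006, 0.0, -0.076, -0.08, 0.006, 0.0, -0.075, -0.08, 0.006, 0.0]
[-0.076, -0.08, 0.006, 0.0, -0.075, -0.08, 0.006, 0.0, -0.076, -0.08, 0.006, 0.0, -0.075, -0.08, 0.006, 0.0, -0.076, -0.08, 0.006, 0.1672]
[-0.088, -0.066, 0.006, 0.1672, -0.099, -0.05, 0.006, 0.1672, -0.106, -0.032, 0.006, 0.1672, -0.109, -0.013, 0.006, 0.1672, -0.11, 0.007, 0.006, 0.1672]
yaw y 16.811661623169424
```

Request:
{"method": "play_rows", "body": {"deltas": [-0.075,-0.08,0.006,0.0,-0.076,-0.08,0.006,0.0,-0.075,-0.08,0.006,0.0,-0.076,-0.08,0.006,0.0,-0.075,-0.08,0.006,0.0], "gripper": 55, "squeeze": 50}}

```text
time_s: 0.72
ee_pos: [0.2628, 0.297, 0.3895]
tool_rot: [[-0.974, 0.225, 0.0], [0.225, 0.974, 0.0], [-0.0, 0.0, -1.0]]
wrist_force: [0.8, 0.6, 0.7]
finger_gap: 0.644
gripper_force: 0.0
```

Request:
{"method": "play_rows", "body": {"deltas": [-0.076,-0.08,0.006,0.0,-0.075,-0.08,0.006,0.0,-0.076,-0.08,0.006,0.0,-0.075,-0.08,0.006,0.0,-0.076,-0.08,0.006,0.167]}}

```text
time_s: 1.35
ee_pos: [0.4021, 0.0595, 0.3746]
tool_rot: [[-0.919, 0.394, 0.0], [0.394, 0.919, 0.0], [-0.0, 0.0, -1.0]]
wrist_force: [-0.0, 1.0, 1.0]
finger_gap: 0.643
gripper_force: 0.0
```

Request:
{"method": "play_rows", "body": {"deltas": [-0.088,-0.066,0.006,0.167,-0.099,-0.05,0.006,0.167,-0.106,-0.032,0.006,0.167,-0.109,-0.013,0.006,0.167,-0.11,0.007,0.006,0.167]}}

```text
time_s: 1.98
ee_pos: [0.541, -0.1788, 0.3593]
tool_rot: [[-0.285, 0.959, -0.0], [0.959, 0.285, 0.0], [0.0, -0.0, -1.0]]
wrist_force: [0.5, 1.0, 1.0]
finger_gap: 0.649
gripper_force: 0.0
```

Run:
```python
from h import *
o=arm.get_obs(); print(o["time_s"],o["ee_pos"],o["tool_rot"].round(4).tolist(),o["finger_gap"])
rows([.540,-.1775,.2225],8)
```

```text
1.975 [ 0.54096864 -0.17880817  0.35930822] [[-0.2847, 0.9586, -0.0004], [0.9586, 0.2847, 0.0002], [0.0004, -0.0003, -1.0]] 0.6486376079595852
[0.0004, -0.0001, 0.0342, 0.0, 0.0004, -0.0001, 0.0342, 0.0, 0.0004, -0.0001, 0.0342, 0.0, 0.0004, -0.0001, 0.0342, 0.0, 0.0003, -0.0002, 0.0342, 0.0]
[0.0004, -0.0001, 0.0342, 0.0, 0.0003, -0.0002, 0.0342, 0.0, 0.0004, -0.0001, 0.0342, 0.0]
yaw y 16.540824398551884
```

Request:
{"method": "play_rows", "body": {"deltas": [0.001,-0.0005,0.034,0,0.001,-0.0005,0.034,0,0.001,0,0.034,0,0,0,0.034,0,0,0,0.034,0]}}

```text
time_s: 2.6
ee_pos: [0.5394, -0.1753, 0.2737]
tool_rot: [[-0.291, 0.957, -0.0], [0.957, 0.291, -0.0], [-0.0, -0.0, -1.0]]
wrist_force: [0.7, -0.3, -0.7]
finger_gap: 0.644
gripper_force: 0.0
```

Request:
{"method": "play_rows", "body": {"deltas": [0,0,0.034,0,0,0,0.034,0,0,0,0.02,0,0,0,0,0]}}

```text
time_s: 3.1
ee_pos: [0.5394, -0.1758, 0.23]
tool_rot: [[-0.29, 0.957, -0.001], [0.957, 0.29, 0.0], [0.001, -0.001, -1.0]]
wrist_force: [1.1, 0.5, 0.7]
finger_gap: 0.643
gripper_force: 0.0
```

Run:
```python
from h import *
o=arm.get_obs(); print(o["ee_pos"],o["wrist_force"])
rows([.540,-.1775,.2225],2)
a=optics.grab_frame("side")[:,:,::-1]; b=optics.grab_frame("top")[:,:,::-1]
f=lambda I,x,y:cv2.resize(I[y:y+120,x:x+160],(400,300),interpolation=cv2.INTER_CUBIC)
cv2.imwrite("pics/g1.png",np.hstack([f(a,270,230),f(b,310,210)]))
```

```text
[ 0.53935037 -0.17577004  0.22999313] [1.0824542  0.45637488 0.71454037]
[-0.0018, 0.0001, 0.0075, 0.0, -0.0019, 0.0002, 0.0075, 0.0]
yaw y 16.88238783583952
```

View pics/g1.png

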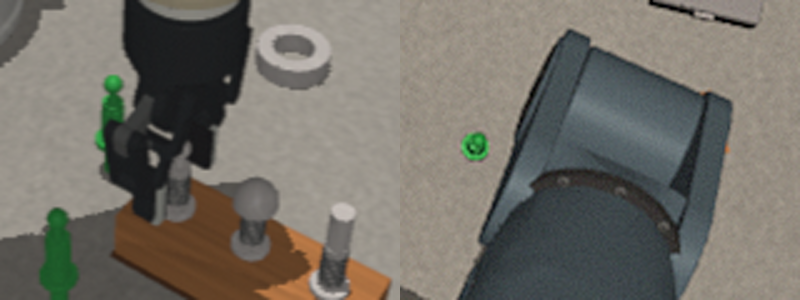

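The side view shows the open fingers straddling the ball master's grip (about (178,190) in the left crop), with the dome and plug clear. I'll correct by 1.8 mm, go down and close.

Request:
{"method": "play_rows", "body": {"deltas": [-0.0018,0,0.0075,0,-0.0018,0,0.0075,0,0,0,0,0]}}

```text
time_s: 3.58
ee_pos: [0.5399, -0.1775, 0.223]
tool_rot: [[-0.29, 0.957, -0.0], [0.957, 0.29, 0.0], [0.0, -0.0, -1.0]]
wrist_force: [-0.1, -0.2, -0.6]
finger_gap: 0.643
gripper_force: 0.0
```

Request:
{"method": "play_rows", "body": {"deltas": [0,0,0,0,0,0,0,0,0,0,0,0,0,0,0,0], "gripper": 8, "squeeze": 50}}

```text
time_s: 4.08
ee_pos: [0.5402, -0.1775, 0.2235]
tool_rot: [[-0.29, 0.957, 0.001], [0.957, 0.29, -0.0], [-0.0, 0.001, -1.0]]
wrist_force: [1.3, 0.9, 2.6]
finger_gap: 0.173
gripper_force: 48.7
```

Request:
{"method": "play_rows", "body": {"deltas": [0,0,0,0,0,0,0,0,0,0,0,0]}}

```text
time_s: 4.45
ee_pos: [0.5401, -0.1775, 0.2234]
tool_rot: [[-0.29, 0.957, 0.001], [0.957, 0.29, -0.0], [-0.0, 0.001, -1.0]]
wrist_force: [2.2, 1.7, 6.2]
finger_gap: 0.172
gripper_force: 48.7
```

Run:
```python
from h import *
np.set_printoptions(precision=4,suppress=True)
rows([.5401,-.1775,.31],3)
R={}
for n,c,hw in(("side",(225,175),(13,9)),("top",(215,269),(10,10))):
    I=cv2.imread(f"pics/{n}0.png"); k=8; x0,y0=c[0]-16,c[1]-16
    g=cv2.resize(I[y0:y0+33,x0:x0+33],None,fx=k,fy=k,interpolation=cv2.INTER_CUBIC).mean(2)
    yy,xx=np.mgrid[:g.shape[0],:g.shape[1]]
    near=((xx/k-16.5)/hw[0])**2+((yy/k-16.5)/hw[1])**2<1
    for th in(115,130,145):
        m=((g>th)&near).astype(np.uint8)
        h=cv2.convexHull(big(cv2.morphologyEx(m,cv2.MORPH_CLOSE,np.ones((25,25)))))
        M=cv2.moments(h); u=M["m10"]/M["m00"]/k+x0-.5+.5/k; v=M["m01"]/M["m00"]/k+y0-.5+.5/k
        e=cv2.fitEllipse(h); print(n,th,round(u,2),round(v,2),np.array(e[1])/k,onz(n,u,v,.15)); 
    R[n]=(u,v)
    # handle
    d=I.max(2)<45; d&=roi(I,165,150,45,35) if n=="side" else roi(I,165,270,40,40)
    q=big(d); rc=cv2.minAreaRect(q); print("handle",n,rc,cv2.contourArea(q)); R[n+"h"]=rc[0]
print(tri(R["side"],R["top"]),tri(R["sideh"],R["toph"]))
```

```text
[-0.0, 0.0, -0.0577, 0.0, -0.0, 0.0, -0.0577, 0.0, -0.0001, 0.0, -0.0577, 0.0]
yaw y 16.88607464468698
side 115 224.31 172.55 [13.2471 19.938 ] [0.5324 0.1802 0.15  ]
side 130 224.8 174.16 [ 9.1629 17.503 ] [0.5301 0.1741 0.15  ]
side 145 224.85 174.1 [ 8.5032 16.6318] [0.5303 0.1743 0.15  ]
handle side ((190.30001831054688, 166.40000915527344), (20.57182502746582, 6.708203315734863), 26.56505012512207) 111.5
top 115 214.56 269.35 [17.1534 18.2303] [0.5295 0.1752 0.15  ]
top 130 214.55 269.35 [16.8134 17.9697] [0.5295 0.1753 0.15  ]
top 145 214.55 269.33 [16.5023 17.6324] [0.5296 0.1753 0.15  ]
handle top ((188.07688903808594, 292.1153869628906), (6.933752536773682, 20.523906707763672), 56.30992889404297) 109.0
(array([0.5301, 0.1751, 0.1496]), np.float64(0.0010758841689702094)) (array([0.4808, 0.2235, 0.1618]), np.float64(0.0009114239099160381))
```

Request:
{"method": "play_rows", "body": {"deltas": [0,0,-0.02,0,0,0,-0.058,0,0,0,-0.058,0,0,0,-0.05,0,0,0,0,0]}}

```text
time_s: 5.08
ee_pos: [0.54, -0.1776, 0.3173]
tool_rot: [[-0.29, 0.957, 0.002], [0.957, 0.29, -0.001], [-0.001, 0.001, -1.0]]
wrist_force: [0.1, 0.8, -1.0]
finger_gap: 0.17
gripper_force: 49.7
```

Run:
```python
from h import *
o=arm.get_obs(); print(o["ee_pos"],o["wrist_force"],o["finger_gap"])
rows([.530,.175,.388],10)
```

```text
[ 0.53996036 -0.17763772  0.31727753] [ 0.08378277  0.78587082 -0.95804771] 0.16998899861233174
[0.068, 0.0186, -0.0142, 0.0, 0.0681, 0.0186, -0.0142, 0.0, 0.068, 0.0186, -0.0142, 0.0, 0.0681, 0.0186, -0.0142, 0.0, 0.068, 0.0186, -0.0142, 0.0]
[0.0681, 0.0186, -0.0142, 0.0, 0.068, 0.0186, -0.0142, 0.0, 0.0681, 0.0186, -0.0143, 0.0, 0.068, 0.0186, -0.0142, 0.0, 0.0681, 0.0185, -0.0143, 0.0]
yaw y 16.882049186664535
```

Request:
{"method": "play_rows", "body": {"deltas": [0.068,0.0186,-0.0285,0,0.068,0.0186,-0.0285,0,0.068,0.0186,-0.0285,0,0.068,0.0186,-0.0285,0,0.068,0.0186,-0.0285,0]}}

```text
time_s: 5.7
ee_pos: [0.5347, -0.0003, 0.3862]
tool_rot: [[-0.29, 0.957, -0.003], [0.957, 0.29, 0.0], [0.001, -0.003, -1.0]]
wrist_force: [1.1, -0.2, -1.6]
finger_gap: 0.17
gripper_force: 49.7
```

Request:
{"method": "play_rows", "body": {"deltas": [0.068,0.0186,0,0,0.068,0.0186,0,0,0.068,0.0186,0,0,0.068,0.0186,0,0,0.068,0.0186,0,0]}}

```text
time_s: 6.32
ee_pos: [0.5298, 0.1759, 0.3857]
tool_rot: [[-0.29, 0.957, -0.003], [0.957, 0.29, -0.001], [-0.0, -0.003, -1.0]]
wrist_force: [-1.1, 0.3, -1.8]
finger_gap: 0.17
gripper_force: 49.8
```

Request:
{"method": "play_rows", "body": {"deltas": [0,0,0,0,0,0,0,0]}}

```text
time_s: 6.58
ee_pos: [0.5301, 0.1744, 0.3863]
tool_rot: [[-0.291, 0.957, -0.002], [0.957, 0.291, -0.001], [-0.0, -0.002, -1.0]]
wrist_force: [-0.8, -0.3, -1.0]
finger_gap: 0.17
gripper_force: 49.8
```

Run:
```python
from h import *
o=arm.get_obs(); print(o["ee_pos"],o["wrist_force"],o["moment"])
rows([.530,.175,.373],2)
a=optics.grab_frame("side")[:,:,::-1]; b=optics.grab_frame("top")[:,:,::-1]
cv2.imwrite("pics/s2.png",a);cv2.imwrite("pics/t2.png",b)
cv2.imwrite("pics/c2.png",cv2.resize(a[110:230,150:310],(800,600),interpolation=cv2.INTER_CUBIC))
```

```text
[0.53009284 0.17435934 0.38632536] [-0.81549672 -0.26225352 -0.99283635] [ 0.00142884 -0.01962124 -0.04859396]
[0.0006, 0.0001, 0.0133, 0.0, 0.0007, 0.0001, 0.0133, 0.0]
yaw y 16.891319783557712
```

View pics/c2.png

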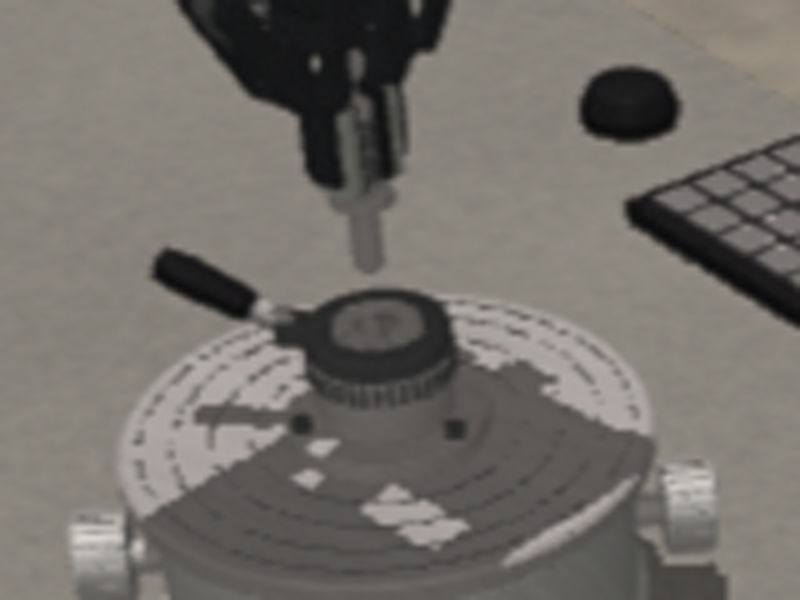

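Run:
```python
from h import *
o=arm.get_obs(); p=o["ee_pos"]; R=o["tool_rot"]; f=lambda q:((q-[150,110]+.5)*5-.5).round(1)
for d in (.1549,.1814-.0025,.1814,.1814+.015,.1814+.027,.1814+.03): print(d,f(proj("side",p+R[:,2]*d)))
print("mouth",f(proj("side",[.5301,.1751,.1496])), p)
```

```text
0.1549 [353.9 136.3]
0.1789 [360.7 193.1]
0.1814 [361.4 198.9]
0.19640000000000002 [365.5 233.4]
0.2084 [368.7 260.5]
0.2114 [369.5 267.2]
mouth [374.9 322.6] [0.5302511  0.17396878 0.38688661]
```

The crop shows the pin held upright, with its flange at (362,198) and its foot at (371,268). That is within about 0.6 mm of where the TCP says it should be, and the collet mouth is at (375,323). I'll descend gently.

Request:
{"method": "play_rows", "body": {"deltas": [0.001,0,0.012,0,0.001,0,0.012,0,0,0,0.012,0,0,0,0.012,0,0,0,0,0]}}

```text
time_s: 7.3
ee_pos: [0.5298, 0.1758, 0.3629]
tool_rot: [[-0.29, 0.957, -0.001], [0.957, 0.29, -0.0], [0.0, -0.001, -1.0]]
wrist_force: [-0.3, -0.2, -1.5]
finger_gap: 0.17
gripper_force: 49.8
```

Run:
```python
from h import *
o=arm.get_obs(); print(o["ee_pos"],o["wrist_force"],o["moment"])
rows([.530,.175,.354],3)
```

```text
[0.52983661 0.17581051 0.3628716 ] [-0.27585843 -0.18519185 -1.45225787] [-0.02721717  0.0265606   0.02681441]
[-0.0005, -0.0, 0.0059, 0.0, -0.0006, -0.0001, 0.0059, 0.0, -0.0005, -0.0, 0.0059, 0.0]
yaw y 16.887135518473105
```

Request:
{"method": "play_rows", "body": {"deltas": [-0.0007,0,0.006,0,-0.0007,0,0.006,0,0,0,0.006,0,0,0,0,0]}}

```text
time_s: 7.8
ee_pos: [0.5301, 0.1751, 0.3542]
tool_rot: [[-0.29, 0.957, -0.0], [0.957, 0.29, -0.0], [0.0, -0.0, -1.0]]
wrist_force: [-0.2, 0.6, -1.0]
finger_gap: 0.168
gripper_force: 49.8
```

Request:
{"method": "play_rows", "body": {"deltas": [0,0,0.01,0,0,0,0.01,0,0,0,0.01,0,0,0,0.008,0,0,0,0,0]}}

```text
time_s: 8.43
ee_pos: [0.5301, 0.1751, 0.3351]
tool_rot: [[-0.29, 0.957, -0.001], [0.957, 0.29, -0.0], [0.0, -0.001, -1.0]]
wrist_force: [-0.1, -0.0, -0.9]
finger_gap: 0.166
gripper_force: 49.8
```

Request:
{"method": "play_rows", "body": {"deltas": [0,0,0.003,0,0,0,0,0]}}

```text
time_s: 8.68
ee_pos: [0.5301, 0.1751, 0.334]
tool_rot: [[-0.29, 0.957, 0.0], [0.957, 0.29, 0.0], [-0.0, 0.0, -1.0]]
wrist_force: [-0.1, 0.2, -1.3]
finger_gap: 0.169
gripper_force: 49.8
```

Request:
{"method": "play_rows", "body": {"deltas": [0,0,0.003,0,0,0,0,0]}}

```text
time_s: 8.93
ee_pos: [0.5301, 0.1752, 0.3324]
tool_rot: [[-0.29, 0.957, -0.0], [0.957, 0.29, -0.0], [-0.0, -0.0, -1.0]]
wrist_force: [0.1, -0.2, -0.5]
finger_gap: 0.168
gripper_force: 49.8
```

Request:
{"method": "play_rows", "body": {"deltas": [0,0,0.002,0,0,0,0,0]}}

```text
time_s: 9.18
ee_pos: [0.5301, 0.1752, 0.3315]
tool_rot: [[-0.29, 0.957, 0.0], [0.957, 0.29, 0.0], [-0.0, 0.0, -1.0]]
wrist_force: [0.9, 0.2, -1.0]
finger_gap: 0.172
gripper_force: 49.9
```

Request:
{"method": "play_rows", "body": {"deltas": [0,0,0.001,0,0,0,0,0]}}

```text
time_s: 9.43
ee_pos: [0.5301, 0.1752, 0.3314]
tool_rot: [[-0.29, 0.957, 0.0], [0.957, 0.29, 0.0], [-0.0, 0.0, -1.0]]
wrist_force: [-1.9, -0.0, 5.7]
finger_gap: 0.165
gripper_force: 50.5
```

Request:
{"method": "play_rows", "body": {"deltas": [0,0,0.001,0,0,0,0,0]}}

```text
time_s: 9.68
ee_pos: [0.5302, 0.1752, 0.3314]
tool_rot: [[-0.291, 0.957, 0.001], [0.957, 0.291, 0.0], [-0.0, 0.001, -1.0]]
wrist_force: [-3.2, -1.1, 9.5]
finger_gap: 0.17
gripper_force: 51.1
```

Request:
{"method": "play_rows", "body": {"deltas": [0,0,0,0,0,0,0,0,0,0,0,0,0,0,0,0], "gripper": 40}}

```text
time_s: 10.18
ee_pos: [0.5301, 0.1751, 0.3303]
tool_rot: [[-0.29, 0.957, -0.0], [0.957, 0.29, -0.0], [0.0, -0.0, -1.0]]
wrist_force: [0.1, 0.2, -1.1]
finger_gap: 0.47
gripper_force: 0.0
```

Request:
{"method": "play_rows", "body": {"deltas": [0,0,-0.03,0,0,0,-0.05,0,0,0,-0.06,0,0,0,-0.04,0,0,0,0,0]}}

```text
time_s: 10.8
ee_pos: [0.5302, 0.1752, 0.4225]
tool_rot: [[-0.291, 0.957, 0.004], [0.957, 0.291, 0.001], [-0.0, 0.004, -1.0]]
wrist_force: [0.8, 0.6, -0.9]
finger_gap: 0.467
gripper_force: 0.0
```

Run:
```python
from h import *
o=arm.get_obs(); print(o["time_s"],o["ee_pos"],o["wrist_force"],o["moment"],o["finger_gap"])
a=optics.grab_frame("side")[:,:,::-1]; b=optics.grab_frame("top")[:,:,::-1]
cv2.imwrite("pics/s3.png",a)
cv2.imwrite("pics/c3.png",cv2.resize(a[130:220,170:290],(800,600),interpolation=cv2.INTER_CUBIC))
f=lambda q:((q-[170,130]+.5)*20/3-.5).round(1)
for h in(0,.005,.041,.0565): print(h,f(proj("side",[.5301,.1751,.1496+h])))
c=np.array([.5301,.1751]);
for z,t,tt in((.42,0,0),):
  th=np.radians(135.5); rad=np.array([np.cos(th),np.sin(th)]); tan=np.array([np.sin(th),-np.cos(th)])
  p=c+.070*rad-.030*tan; print(p); rows([*p,.42],11,-118.6,11)
```

```text
10.8 [0.53018372 0.17520326 0.422541  ] [ 0.83193266  0.63038634 -0.92490129] [-0.04250352 -0.01515638  0.01574521] 0.4670985790433452
0 [366.7 297. ]
0.005 [365.  282.6]
0.041 [352.2 176. ]
0.0565 [346.4 128.5]
[0.45914519 0.20276614]
[0.0085, -0.0109, 0.0, -0.1797, 0.0104, -0.0091, 0.0, -0.1797, 0.0119, -0.0069, 0.0001, -0.1797, 0.013, -0.0046, 0.0, -0.1797, 0.0137, -0.0021, 0.0001, -0.1797]
[0.0138, 0.0005, 0.0, -0.1797, 0.0135, 0.0031, 0.0001, -0.1797, 0.0126, 0.0056, 0.0, -0.1797, 0.0114, 0.0078, 0.0001, -0.1797, 0.0097, 0.0099, 0.0, -0.1797]
[0.0077, 0.0115, 0.0001, -0.1797]
yaw y 135.48657774245345
```

View pics/c3.png

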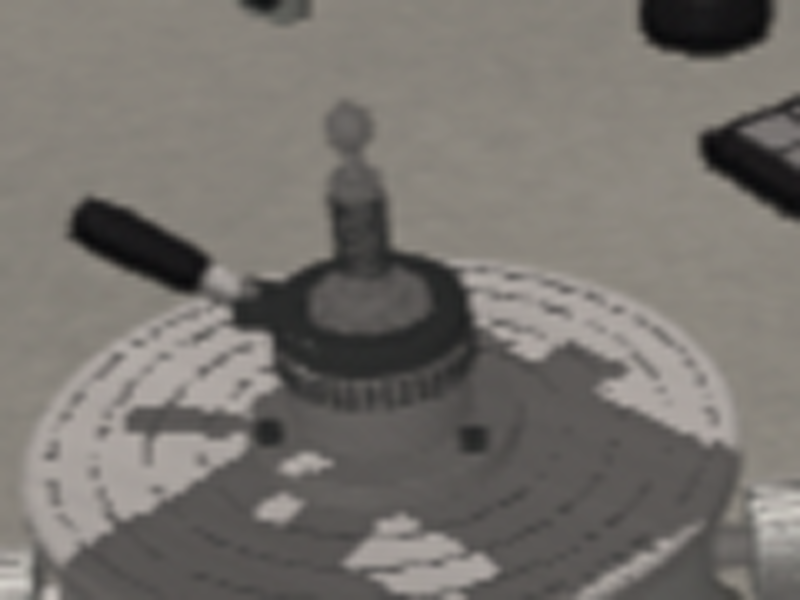

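The crop shows the master upright with its flange flat on the face. The ball is at (349,127) against a predicted home position of (346,128.5), so it is home. Now for the lever.

Run:
```python
from h import *
rows([.4591,.2028,.42],12,-118.6,12)
```

```text
[0.0078, -0.01, 0.0, -0.1647, 0.0094, -0.0085, 0.0, -0.1647, 0.0108, -0.0067, 0.0, -0.1647, 0.0117, -0.0048, 0.0001, -0.1647, 0.0124, -0.0027, 0.0, -0.1647]
[0.0127, -0.0005, 0.0001, -0.1647, 0.0126, 0.0017, 0.0, -0.1647, 0.0121, 0.0038, 0.0001, -0.1647, 0.0112, 0.0058, 0.0, -0.1647, 0.0101, 0.0077, 0.0001, -0.1647]
[0.0086, 0.0093, 0.0, -0.1647, 0.0069, 0.0106, 0.0001, -0.1647]
yaw y 135.46857774255398
```

Request:
{"method": "play_rows", "body": {"deltas": [0.0078,-0.01,0.0,-0.165,0.0094,-0.0085,0.0,-0.165,0.0108,-0.0067,0.0,-0.165,0.0117,-0.0048,0,-0.165,0.0124,-0.0027,0.0,-0.165], "gripper": 0, "squeeze": 30}}

```text
time_s: 11.52
ee_pos: [0.5002, 0.1866, 0.4194]
tool_rot: [[-0.919, 0.395, -0.002], [0.395, 0.919, -0.0], [0.001, -0.001, -1.0]]
wrist_force: [0.6, 0.7, -0.2]
finger_gap: 0.0
gripper_force: 0.0
```

Request:
{"method": "play_rows", "body": {"deltas": [0.0127,-0.0005,0,-0.165,0.0126,0.0017,0.0,-0.165,0.0121,0.0038,0,-0.165,0.0112,0.0058,0.0,-0.165,0.0101,0.0077,0,-0.165]}}

```text
time_s: 12.15
ee_pos: [0.4707, 0.1982, 0.4194]
tool_rot: [[-0.897, -0.442, -0.002], [-0.442, 0.897, -0.001], [0.002, 0.0, -1.0]]
wrist_force: [0.1, 0.7, 0.5]
finger_gap: -0.002
gripper_force: 0.0
```

Request:
{"method": "play_rows", "body": {"deltas": [0.0086,0.0093,0.0,-0.165,0.0069,0.0106,0,-0.165,0,0,0,0]}}

```text
time_s: 12.52
ee_pos: [0.4589, 0.2028, 0.4197]
tool_rot: [[-0.699, -0.715, -0.001], [-0.715, 0.699, -0.0], [0.001, 0.001, -1.0]]
wrist_force: [0.8, 0.1, 0.8]
finger_gap: -0.003
gripper_force: 0.0
```

```bash
cat >> h.py <<'E'
C=np.array([.5301,.1751])
def feel():
    o=arm.get_obs(); p=o["ee_pos"]; F=o["wrist_force"]; r=p[:2]-C; R=o["tool_rot"]
    tau=r[0]*F[1]-r[1]*F[0]; M=o["moment"][2]
    th=np.degrees(np.arctan2(r[1],r[0])); print("t",round(o["time_s"],2),"p",p.round(4),"r",round(np.hypot(*r),4),"az",round(th,1),"yaw",round(np.degrees(np.arctan2(R[1,1],R[0,1])),1),
     "F",F.round(1),"push@70 noM",round(tau/.07,2),"withM",round((tau+M)/.07,2),"M",round(M,3),"gap",round(o["finger_gap"],3))
E
python3 - <<'E'
from h import *
feel(); rows([.4591,.2028,.323],5)
E
```

```text
t 12.53 p [0.4589 0.2028 0.4197] r 0.0764 az 158.7 yaw 135.6 F [0.8 0.1 0.8] push@70 noM -0.48 withM -0.41 M 0.005 gap -0.003
[-0.0001, -0.0001, 0.0387, 0.0, -0.0001, -0.0001, 0.0387, 0.0, -0.0001, -0.0, 0.0386, 0.0, -0.0001, -0.0001, 0.0387, 0.0, -0.0001, -0.0, 0.0386, 0.0]
yaw y 135.63605152130742
```

Request:
{"method": "play_rows", "body": {"deltas": [0,0,0.0387,0,0,0,0.0387,0,0,0,0.0387,0,0,0,0.0387,0,0,0,0.0387,0]}}

```text
time_s: 13.15
ee_pos: [0.4593, 0.2026, 0.3226]
tool_rot: [[-0.702, -0.712, -0.001], [-0.712, 0.702, -0.0], [0.001, 0.0, -1.0]]
wrist_force: [-0.1, 0.2, -0.2]
finger_gap: 0.002
gripper_force: 0.0
```

Request:
{"method": "play_rows", "body": {"deltas": [0,0,0,0,-0.004,0,0,0,-0.004,0,0,0,-0.004,0,0,0,0,0,0,0]}}

```text
time_s: 13.78
ee_pos: [0.4635, 0.2071, 0.3239]
tool_rot: [[-0.699, -0.715, 0.0], [-0.715, 0.699, 0.0], [-0.0, -0.0, -1.0]]
wrist_force: [0.0, -0.6, 0.4]
finger_gap: 0.004
gripper_force: 0.0
```

```bash
python3 -c "
from h import *
feel()"
```

```text
t 13.78 p [0.4635 0.2071 0.3239] r 0.0739 az 154.3 yaw 135.7 F [ 0.  -0.6  0.4] push@70 noM 0.53 withM 0.0 M -0.037 gap 0.004
```

Request:
{"method": "play_rows", "body": {"deltas": [-0.006,0,0,0,0,0,0,0,0,0,0,0]}}

```text
time_s: 14.15
ee_pos: [0.4655, 0.2092, 0.3237]
tool_rot: [[-0.699, -0.716, -0.0], [-0.716, 0.699, -0.0], [0.0, 0.0, -1.0]]
wrist_force: [0.2, 0.1, -0.1]
finger_gap: 0.008
gripper_force: 0.0
```

Request:
{"method": "play_rows", "body": {"deltas": [-0.0049,0.0014,0,0.0333,-0.0049,0.0014,0,0.0333,0,0,0,0]}}

```text
time_s: 14.52
ee_pos: [0.468, 0.2136, 0.3236]
tool_rot: [[-0.747, -0.665, -0.0], [-0.665, 0.747, -0.0], [0.0, 0.0, -1.0]]
wrist_force: [0.7, 0.3, -0.8]
finger_gap: -0.001
gripper_force: 0.1
```

```bash
python3 -c "
from h import *
feel()"
```

```text
t 14.53 p [0.468  0.2136 0.3236] r 0.0731 az 148.2 yaw 131.7 F [ 0.7  0.3 -0.8] push@70 noM -0.68 withM -1.03 M -0.024 gap -0.001
```

Request:
{"method": "play_rows", "body": {"deltas": [-0.0049,0.0014,0,0.0333,-0.0049,0.0014,0,0.0333,0,0,0,0]}}

```text
time_s: 14.9
ee_pos: [0.4708, 0.2178, 0.3236]
tool_rot: [[-0.791, -0.612, -0.0], [-0.612, 0.791, -0.0], [0.0, 0.0, -1.0]]
wrist_force: [0.3, -0.5, -0.4]
finger_gap: -0.001
gripper_force: 0.1
```

```bash
python3 -c "
from h import *
feel()"
```

```text
t 14.9 p [0.4708 0.2178 0.3236] r 0.0731 az 144.2 yaw 127.7 F [ 0.3 -0.5 -0.4] push@70 noM 0.21 withM 0.52 M 0.022 gap -0.001
```

Request:
{"method": "play_rows", "body": {"deltas": [-0.0049,0.0014,0,0.0333,-0.0049,0.0014,0,0.0333,0,0,0,0]}}

```text
time_s: 15.28
ee_pos: [0.4739, 0.222, 0.3237]
tool_rot: [[-0.832, -0.555, 0.0], [-0.555, 0.832, 0.0], [-0.0, 0.0, -1.0]]
wrist_force: [0.3, -0.8, -0.2]
finger_gap: 0.001
gripper_force: 0.1
```

Run:
```python
from h import *
feel()
a=optics.grab_frame("side")[:,:,::-1]
cv2.imwrite("pics/c4.png",cv2.resize(a[100:220,150:310],(800,600),interpolation=cv2.INTER_CUBIC))
```

```text
t 15.28 p [0.4739 0.222  0.3237] r 0.0732 az 140.1 yaw 123.7 F [ 0.3 -0.8 -0.2] push@70 noM 0.43 withM 0.29 M -0.01 gap 0.001
```

View pics/c4.png

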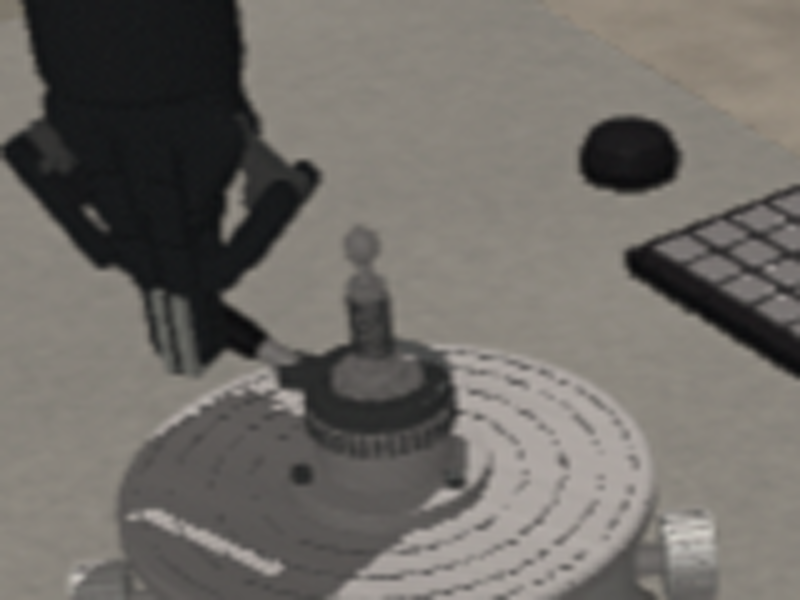

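The fingertips sit behind the handle (contact near (215,330)), and the lever has begun to turn within its free play. The master is upright, and the knuckles are well above the ball. Continuing.

Request:
{"method": "play_rows", "body": {"deltas": [-0.0049,0.0014,0,0.0333,-0.0049,0.0014,0,0.0333,0,0,0,0]}}

```text
time_s: 15.7
ee_pos: [0.4774, 0.2259, 0.3237]
tool_rot: [[-0.869, -0.495, 0.0], [-0.495, 0.869, 0.0], [-0.0, -0.0, -1.0]]
wrist_force: [-1.2, -0.4, 1.0]
finger_gap: -0.002
gripper_force: 0.0
```

```bash
python3 -c "
from h import *
feel()"
```

```text
t 15.7 p [0.4774 0.2259 0.3237] r 0.0732 az 136.0 yaw 119.7 F [-1.2 -0.4  1. ] push@70 noM 1.22 withM 1.33 M 0.008 gap -0.002
```

Request:
{"method": "play_rows", "body": {"deltas": [-0.0049,0.0014,0,0.0333,-0.0049,0.0014,0,0.0333,0,0,0,0]}}

```text
time_s: 16.08
ee_pos: [0.4811, 0.2295, 0.3237]
tool_rot: [[-0.901, -0.433, 0.0], [-0.433, 0.901, 0.0], [-0.0, 0.0, -1.0]]
wrist_force: [0.1, -0.7, -0.3]
finger_gap: 0.001
gripper_force: 0.0
```

```bash
python3 -c "
from h import *
feel()"
```

```text
t 16.07 p [0.4811 0.2295 0.3237] r 0.0732 az 132.1 yaw 115.7 F [ 0.1 -0.7 -0.3] push@70 noM 0.37 withM 0.08 M -0.021 gap 0.001
```

Request:
{"method": "play_rows", "body": {"deltas": [-0.0049,0.0014,0,0.0333,-0.0049,0.0014,0,0.0333,-0.0049,0.0014,0,0.0333,0,0,0,0]}}

```text
time_s: 16.58
ee_pos: [0.487, 0.2343, 0.3237]
tool_rot: [[-0.942, -0.337, 0.0], [-0.337, 0.942, 0.0], [-0.0, 0.0, -1.0]]
wrist_force: [-0.0, -1.1, 0.4]
finger_gap: 0.002
gripper_force: 0.0
```

```bash
python3 -c "
from h import *
feel()"
```

```text
t 16.57 p [0.487  0.2343 0.3237] r 0.0733 az 126.1 yaw 109.7 F [-0.  -1.1  0.4] push@70 noM 0.68 withM 0.12 M -0.039 gap 0.002
```

Request:
{"method": "play_rows", "body": {"deltas": [-0.0049,0.0014,0,0.0333,-0.0049,0.0014,0,0.0333,-0.0049,0.0014,0,0.0333,0,0,0,0]}}

```text
time_s: 17.08
ee_pos: [0.493, 0.2384, 0.3236]
tool_rot: [[-0.972, -0.236, -0.001], [-0.236, 0.972, -0.0], [0.001, -0.0, -1.0]]
wrist_force: [-3.1, -1.8, 2.0]
finger_gap: -0.0
gripper_force: 2.2
```

Run:
```python
from h import *
feel()
a=optics.grab_frame("side")[:,:,::-1]
cv2.imwrite("pics/c5.png",cv2.resize(a[100:220,150:310],(800,600),interpolation=cv2.INTER_CUBIC))
```

```text
t 17.07 p [0.493  0.2384 0.3236] r 0.0734 az 120.3 yaw 103.6 F [-3.1 -1.8  2. ] push@70 noM 3.79 withM 3.09 M -0.049 gap -0.0
```

View pics/c5.png

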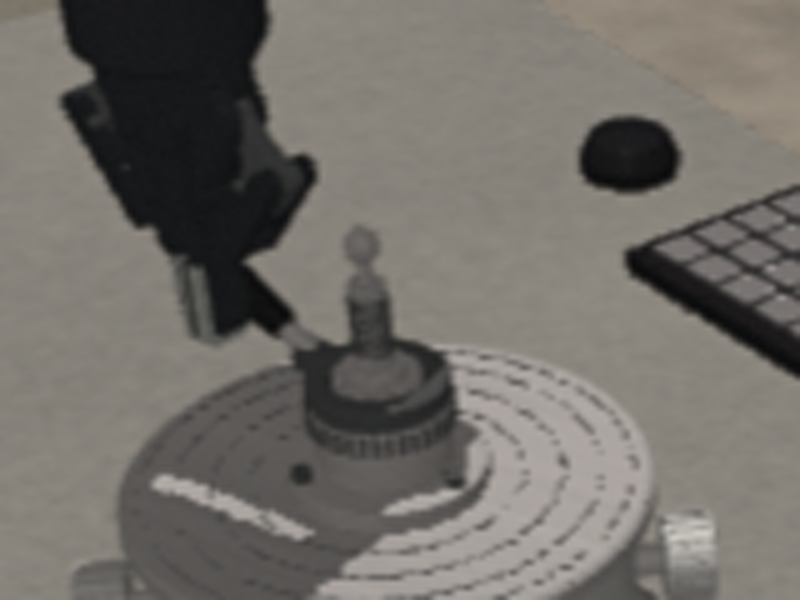

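The lever follows the fingers (its arm is now at (305,340)), and the push has risen to about 3 N, so the dog is near. I'll continue in smaller steps.

Request:
{"method": "play_rows", "body": {"deltas": [-0.0049,0.0014,0,0.0333,-0.0025,0.0007,0,0.0167,0,0,0,0]}}

```text
time_s: 17.5
ee_pos: [0.4963, 0.2403, 0.3236]
tool_rot: [[-0.983, -0.185, -0.001], [-0.185, 0.983, -0.0], [0.001, -0.0, -1.0]]
wrist_force: [-5.0, -1.9, 2.3]
finger_gap: -0.002
gripper_force: 2.6
```

```bash
python3 -c "
from h import *
feel()"
```

```text
t 17.5 p [0.4963 0.2403 0.3236] r 0.0734 az 117.4 yaw 100.7 F [-5.  -1.9  2.3] push@70 noM 5.56 withM 5.53 M -0.002 gap -0.002
```

Request:
{"method": "play_rows", "body": {"deltas": [-0.0037,0.001,0,0.025,0,0,0,0,0,0,0,0]}}

```text
time_s: 17.88
ee_pos: [0.498, 0.2412, 0.3236]
tool_rot: [[-0.987, -0.159, -0.001], [-0.159, 0.987, -0.0], [0.001, -0.0, -1.0]]
wrist_force: [-5.8, -1.4, 2.5]
finger_gap: 0.0
gripper_force: 2.5
```

```bash
python3 -c "
from h import *
feel()"
```

```text
t 17.88 p [0.498  0.2412 0.3236] r 0.0734 az 115.9 yaw 99.2 F [-5.8 -1.4  2.5] push@70 noM 6.12 withM 6.13 M 0.001 gap 0.0
```

Request:
{"method": "play_rows", "body": {"deltas": [-0.0049,0.0014,0,0.0333,0,0,0,0,0,0,0,0]}}

```text
time_s: 18.25
ee_pos: [0.5003, 0.2422, 0.3236]
tool_rot: [[-0.992, -0.125, -0.001], [-0.125, 0.992, -0.0], [0.001, -0.0, -1.0]]
wrist_force: [-4.9, -0.7, 2.1]
finger_gap: -0.0
gripper_force: 2.6
```

```bash
python3 -c "
from h import *
feel()"
```

```text
t 18.25 p [0.5003 0.2422 0.3236] r 0.0734 az 113.9 yaw 97.2 F [-4.9 -0.7  2.1] push@70 noM 5.0 withM 5.48 M 0.034 gap -0.0
```

Request:
{"method": "play_rows", "body": {"deltas": [-0.0049,0.0014,0,0.0333,-0.0025,0.0007,0,0.0167,0,0,0,0]}}

```text
time_s: 18.62
ee_pos: [0.5039, 0.2437, 0.3236]
tool_rot: [[-0.997, -0.073, -0.001], [-0.073, 0.997, -0.0], [0.001, -0.0, -1.0]]
wrist_force: [-4.9, -0.8, 1.6]
finger_gap: 0.003
gripper_force: 2.6
```

```bash
python3 -c "
from h import *
feel()"
```

```text
t 18.62 p [0.5039 0.2437 0.3236] r 0.0734 az 110.9 yaw 94.2 F [-4.9 -0.8  1.6] push@70 noM 5.04 withM 4.97 M -0.004 gap 0.003
```

Request:
{"method": "play_rows", "body": {"deltas": [-0.0049,0.0014,0,0.0333,-0.0025,0.0007,0,0.0167,0,0,0,0]}}

```text
time_s: 19.0
ee_pos: [0.5075, 0.245, 0.3236]
tool_rot: [[-1.0, -0.02, -0.001], [-0.02, 1.0, -0.0], [0.001, -0.0, -1.0]]
wrist_force: [-5.0, -1.7, 2.9]
finger_gap: 0.002
gripper_force: 2.6
```

```bash
python3 -c "
from h import *
feel()"
```

```text
t 19.0 p [0.5075 0.245  0.3236] r 0.0735 az 107.9 yaw 91.2 F [-5.  -1.7  2.9] push@70 noM 5.5 withM 5.94 M 0.031 gap 0.002
```

Request:
{"method": "play_rows", "body": {"deltas": [-0.0049,0.0014,0,0.0333,-0.0025,0.0007,0,0.0167,0,0,0,0]}}

```text
time_s: 19.38
ee_pos: [0.5112, 0.2461, 0.3236]
tool_rot: [[-0.999, 0.032, -0.001], [0.032, 0.999, -0.0], [0.001, -0.0, -1.0]]
wrist_force: [-5.4, -0.7, 1.3]
finger_gap: 0.002
gripper_force: 2.6
```

```bash
python3 -c "
from h import *
feel()"
```

```text
t 19.38 p [0.5112 0.2461 0.3236] r 0.0735 az 104.9 yaw 88.2 F [-5.4 -0.7  1.3] push@70 noM 5.63 withM 6.0 M 0.025 gap 0.002
```

Request:
{"method": "play_rows", "body": {"deltas": [-0.0049,0.0014,0,0.0333,-0.0049,0.0014,0,0.0333,0,0,0,0]}}

```text
time_s: 19.75
ee_pos: [0.5163, 0.2473, 0.3236]
tool_rot: [[-0.995, 0.102, -0.001], [0.102, 0.995, -0.0], [0.001, -0.0, -1.0]]
wrist_force: [-4.5, -0.6, 2.2]
finger_gap: -0.002
gripper_force: 2.3
```

```bash
python3 -c "
from h import *
feel()"
```

```text
t 19.75 p [0.5163 0.2473 0.3236] r 0.0735 az 100.8 yaw 84.2 F [-4.5 -0.6  2.2] push@70 noM 4.76 withM 4.36 M -0.028 gap -0.002
```

Request:
{"method": "play_rows", "body": {"deltas": [-0.0049,0.0014,0,0.0333,-0.0049,0.0014,0,0.0333,0,0,0,0]}}

```text
time_s: 20.12
ee_pos: [0.5213, 0.2481, 0.3236]
tool_rot: [[-0.985, 0.171, -0.001], [0.171, 0.985, 0.0], [0.001, -0.0, -1.0]]
wrist_force: [-4.2, 0.0, 0.9]
finger_gap: 0.003
gripper_force: 2.5
```

```bash
python3 -c "
from h import *
feel()"
```

```text
t 20.12 p [0.5213 0.2481 0.3236] r 0.0736 az 96.9 yaw 80.2 F [-4.2  0.   0.9] push@70 noM 4.4 withM 4.5 M 0.007 gap 0.003
```

Request:
{"method": "play_rows", "body": {"deltas": [-0.0049,0.0014,0,0.0333,-0.0049,0.0014,0,0.0333,0,0,0,0]}}

```text
time_s: 20.5
ee_pos: [0.5261, 0.2487, 0.3235]
tool_rot: [[-0.971, 0.239, -0.002], [0.239, 0.971, -0.0], [0.002, -0.0, -1.0]]
wrist_force: [-6.7, 0.7, 2.9]
finger_gap: -0.003
gripper_force: 3.5
```

```bash
python3 -c "
from h import *
feel()"
```

```text
t 20.5 p [0.5261 0.2487 0.3235] r 0.0737 az 93.1 yaw 76.2 F [-6.7  0.7  2.9] push@70 noM 7.02 withM 7.1 M 0.005 gap -0.003
```

Request:
{"method": "play_rows", "body": {"deltas": [-0.0049,0.0014,0,0.0333,0,0,0,0,0,0,0,0]}}

```text
time_s: 20.88
ee_pos: [0.5285, 0.2488, 0.3235]
tool_rot: [[-0.962, 0.272, -0.002], [0.272, 0.962, -0.0], [0.002, -0.001, -1.0]]
wrist_force: [-9.0, 0.4, 3.7]
finger_gap: -0.0
gripper_force: 4.2
```

```bash
python3 -c "
from h import *
feel()"
```

```text
t 20.88 p [0.5285 0.2488 0.3235] r 0.0737 az 91.2 yaw 74.2 F [-9.   0.4  3.7] push@70 noM 9.42 withM 9.06 M -0.025 gap -0.0
```

Request:
{"method": "play_rows", "body": {"deltas": [-0.0049,0.0014,0,0.0333,0,0,0,0]}}

```text
time_s: 21.12
ee_pos: [0.5309, 0.2489, 0.3235]
tool_rot: [[-0.952, 0.306, -0.003], [0.306, 0.952, 0.0], [0.003, -0.001, -1.0]]
wrist_force: [-10.1, 0.5, 4.1]
finger_gap: -0.001
gripper_force: 4.9
```

Request:
{"method": "play_rows", "body": {"deltas": [0,0,0,0]}}

```text
time_s: 21.25
ee_pos: [0.5309, 0.2489, 0.3235]
tool_rot: [[-0.952, 0.306, -0.003], [0.306, 0.952, 0.0], [0.003, -0.001, -1.0]]
wrist_force: [-10.6, 1.1, 4.9]
finger_gap: -0.002
gripper_force: 4.8
```

Request:
{"method": "play_rows", "body": {"deltas": [0,0,0,0]}}

```text
time_s: 21.38
ee_pos: [0.5309, 0.2489, 0.3235]
tool_rot: [[-0.952, 0.306, -0.003], [0.306, 0.952, 0.0], [0.003, -0.001, -1.0]]
wrist_force: [-8.9, 0.6, 3.8]
finger_gap: -0.004
gripper_force: 4.8
```

```bash
python3 -c "
from h import *
feel()"
```

```text
t 21.38 p [0.5309 0.2489 0.3235] r 0.0738 az 89.4 yaw 72.2 F [-8.9  0.6  3.8] push@70 noM 9.34 withM 9.32 M -0.001 gap -0.004
```

Request:
{"method": "play_rows", "body": {"deltas": [-0.0045,0.0013,0,0.03,0,0,0,0]}}

```text
time_s: 21.62
ee_pos: [0.5331, 0.2488, 0.3235]
tool_rot: [[-0.942, 0.336, -0.003], [0.336, 0.942, 0.0], [0.003, -0.001, -1.0]]
wrist_force: [-10.9, 0.2, 4.2]
finger_gap: -0.0
gripper_force: 5.6
```

Request:
{"method": "play_rows", "body": {"deltas": [0,0,0,0]}}

```text
time_s: 21.75
ee_pos: [0.5331, 0.2489, 0.3235]
tool_rot: [[-0.942, 0.335, -0.003], [0.335, 0.942, 0.0], [0.003, -0.001, -1.0]]
wrist_force: [-10.8, 1.3, 4.5]
finger_gap: 0.001
gripper_force: 5.5
```

Request:
{"method": "play_rows", "body": {"deltas": [0,0,0,0]}}

```text
time_s: 21.88
ee_pos: [0.5331, 0.2488, 0.3235]
tool_rot: [[-0.942, 0.335, -0.003], [0.335, 0.942, 0.0], [0.003, -0.001, -1.0]]
wrist_force: [-10.7, 2.1, 4.0]
finger_gap: 0.002
gripper_force: 5.5
```

Request:
{"method": "play_rows", "body": {"deltas": [0,0,0,0]}}

```text
time_s: 22.0
ee_pos: [0.5331, 0.2489, 0.3235]
tool_rot: [[-0.942, 0.335, -0.003], [0.335, 0.942, 0.0], [0.003, -0.001, -1.0]]
wrist_force: [-11.1, 1.3, 5.0]
finger_gap: 0.001
gripper_force: 5.5
```

```bash
python3 -c "
from h import *
feel()"
```

```text
t 22.0 p [0.5331 0.2489 0.3235] r 0.0738 az 87.7 yaw 70.4 F [-11.1   1.3   5. ] push@70 noM 11.77 withM 12.07 M 0.021 gap 0.001
```

The push holds steady at about 11.5–12 N, which is a firm grip. I'll back off and rise clear.

Request:
{"method": "play_rows", "body": {"deltas": [0.01,0,0,0,0.02,0,0,0,0.02,0,0,0,0,0,0,0]}}

```text
time_s: 22.5
ee_pos: [0.5098, 0.2572, 0.3238]
tool_rot: [[-0.942, 0.334, 0.0], [0.334, 0.942, 0.0], [-0.0, 0.0, -1.0]]
wrist_force: [0.2, 0.1, 0.9]
finger_gap: 0.003
gripper_force: 0.0
```

Request:
{"method": "play_rows", "body": {"deltas": [0,0,-0.04,0,0,0,-0.08,0,0,0,-0.08,0,0,0,-0.05,0,0,0,0,0]}}

```text
time_s: 23.12
ee_pos: [0.5105, 0.2569, 0.4504]
tool_rot: [[-0.942, 0.335, 0.004], [0.335, 0.942, 0.001], [-0.003, 0.003, -1.0]]
wrist_force: [-1.4, -0.5, -0.6]
finger_gap: -0.001
gripper_force: 0.0
```

Request:
{"method": "play_rows", "body": {"deltas": [0.06,0.06,0,0,0.06,0.06,0,0,0.06,0.06,0,0,0,0,0,0,0,0,0,0]}}

```text
time_s: 23.75
ee_pos: [0.4558, 0.3715, 0.4477]
tool_rot: [[-0.942, 0.335, -0.001], [0.335, 0.942, -0.001], [0.001, -0.001, -1.0]]
wrist_force: [0.3, -0.7, -0.2]
finger_gap: 0.002
gripper_force: 0.0
```

Run:
```python
from h import *
feel()
a=optics.grab_frame("side")[:,:,::-1]
b=optics.grab_frame("top")[:,:,::-1]
f=lambda I,x,y,w,h:cv2.resize(I[y:y+h,x:x+w],(400,300),interpolation=cv2.INTER_CUBIC)
cv2.imwrite("pics/c6.png",np.vstack([np.hstack([f(a,170,130,120,90),f(a,280,220,240,180)]),np.hstack([f(b,150,210,160,120),f(b,300,150,200,150)])]))
```

```text
t 23.75 p [0.4558 0.3715 0.4477] r 0.21 az 110.7 yaw 70.4 F [ 0.3 -0.7 -0.2] push@70 noM -0.17 withM -0.14 M 0.002 gap 0.002
```

View pics/c6.png

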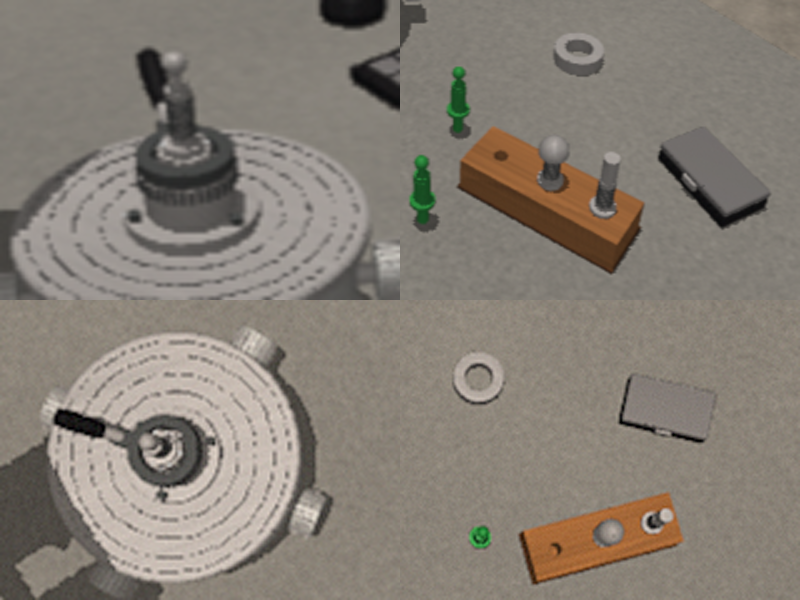

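The master stands upright and home in the collet (ball at (174,62) in the side crop), and the lever has swung clockwise. The other masters, the gauge, the case and the green look-alikes are where they were, and the arm is clear. Handing in.

```bash
python3 -c "
from workcell import arm
print(arm.close_job())"
```

```text
the job is handed in; nothing more can be done
None
```

The ball-ended master sits fully home in the collet, the lever is closed to a firm grip of about 11.5–12 N, nothing else was disturbed, and the job is handed in with the arm clear at about 24 s; no verdict came back.

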